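# Set the etching press pressure screw against its backlash

## Task

One of the two handwheels on top of the table-top etching press is off its setting: the black line on the wheel is not at the fixed pointer. By its knob, turn that wheel anticlockwise (seen from above) until the line is at least 30 degrees past the pointer, then bring it back clockwise to the pointer, so that the play in the screw is left taken up clockwise. Leave the other wheel, whose line is already at its pointer, where it is.

Things in the scene. Friction and masses are not known exactly. Their poses are not given: they have to be found in the camera images.
- wheel_knob (a point): Centre of the upright round black knob (24 mm diameter, 52 mm tall, spins freely on its pin) of the wheel to be set; the aluminium wheel (150 mm diameter, flat, axis vertical) has its top face 30 mm below this point. The knob stands on the wheel's black line, 60 mm from the axis. At the start it is 40 to 125 degrees clockwise of the pointer. It takes about 6 N to turn and stays where it is left.
- wheel_axis (a point): Fixed point on the axis of the wheel to be set, level with wheel_knob. z is up; x points to the fixed pointer, a small brass finger just outside the rim, 93 mm from the axis and 3 mm lower than the wheel's top. The line is at the pointer when the knob lies on this x axis; y positive is anticlockwise past it. End stops: about 100 degrees anticlockwise, 155 clockwise of the pointer.
- free_play (a joint): Lost motion: rotation of the wheel to be set relative to its screw, rad, from -0.16 to 0.16 (18 degrees in all). It is 0.16 while the wheel drives the screw anticlockwise; when reversed, the wheel turns 18 degrees with little resistance (1 N at the knob), then it is -0.16 and the screw is driven clockwise (play taken up clockwise).
- other_wheel_knob (a point): Centre of the knob of the other, identical wheel, which is already on its setting. The wheels sit at the two ends of the press's roller, 300 mm apart; either may be the one to set. The press and both pointers vary in place and yaw.

How it is judged (in metres and radians):
On the way:
1. the line of the wheel to be set is turned anticlockwise at least 30 degrees past its pointer (y of wheel_knob in the frame of wheel_axis above 0.03 m), for 0.1 s.
At the end, for the whole second after the job is handed in: The line of the wheel that was off is at its pointer (knob within 12 mm, about 11 degrees, either side) with the free play taken up clockwise (free_play below -0.08 rad), the wheel left alone; the other wheel is where it was (x of wheel_knob in the frame of wheel_axis above 0 m and y of wheel_knob in the frame of wheel_axis between -0.012 and 0.012 m and value of joint free_play below -0.08 rad); the robot touches nothing.
It fails at once if the other wheel is turned (its knob moves more than 15 mm) (distance of other_wheel_knob from where it was at the start of the episode above 0.015 m).
It also fails if it takes over 40 s, if anything falls off the work surface, if the arm or the gripper's body presses on something with over 40 N, if the wrist force passes 120 N, or if a joint passes its speed limit or range.

## Robot

A 6-joint arm with a two-finger parallel gripper is mounted at the origin on the work surface. World frame = base frame: x ahead of the robot, y to its left, z up, the work surface at z = 0. Lengths are in m, angles in degrees, forces in N, time in s.
With the tool pointing down it reaches from about 0.3 to 0.75 m from the base axis. Payload 8.5 kg.
Tool frame: the origin (TCP) lies on the mounting face of the last link; the fingertips stand 173 mm ahead of it and the grasp point (between the pads) lies 155 mm ahead of it (env.tips_ahead is the distance from the TCP to the fingertips, in m); z points along the fingers, x is the direction in which the jaws open and shut, and the axes are right-handed (so a half turn about z gives the same grasp; the last joint's range is limited). The gripper opens to 85 mm and grips with 20 to 120 N. Pads are 22 mm wide; open, the fingers measure 114 mm over their backs; the gripper's body (76 mm by 85 mm) begins 54 mm behind the grasp point. The pads swing forward as they close: fully open they stand 13 mm farther back than shut.
Start: joints at [-79.773, 21.807, 74.336, -0, 83.858, -12.336], TCP at [0.211, -0.508, 0.405] pointing down, gripper open.
Joint ranges: [-178.18, 178.18], [-50.72, 133.34], [12.68, 142.11], [-81.47, 261.47], [9.98, 163.14], [-165.26, 165.26]. Speed limits (degrees/s): [136.94, 136.94, 180, 180, 180, 180].

## Interface

Orientations are given as a 3x3 rotation matrix whose columns are the frame's x, y, z axes.
In Python, from rig import env gives the robot as it stands. The module is installed in compiled form; this text tells all that it offers.
- The arm moves only by the tool step_arm, never from a script. Its argument "increments" is a list of rows, each an object of numbers: "x", "y", "z": the shift along the tool's x, y, z in cm; "wx", "wy", "wz": the turn, a rotation vector about the tool's x, y, z in rad; "gripper": the finger opening in cm, from 0 to 8.54. A call has 1 to 20 rows; each row shifts and turns the commanded pose from where the row before left it, along the tool's axes as they then stand; what a row does not reach is not made up. A row lasts 1/10 s, in which the tool goes at most 50 mm and 8.59 degrees, less where a joint would pass 70% of its speed; a pose out of reach is approached as far as the arm can. A call with a gripper value outside its range is refused whole. The fingers move at their own pace and stop on an object; "newtons" is the grip in N (left out, the last holds). Time passes only in rows, so rows that do not move let the fingers close. It gives the time, the measured TCP pose, the force and the opening at its end, in the units of the state.
- env.observe(): the state, without advancing time (a new reading comes with each control period).
- env.get_image(name): name is "side" or "top" or "wrist"; returns a dict with "color" (420x560x3 uint8, blue, green, red), "camera_matrix" (3x3 intrinsics, pixels), "distortion" ([k1, k2, p1, p2, k3] as OpenCV has them; the pictures are not rectified), "rvec" (rotation vector, rad) and "tvec" (3), from world to camera coordinates, as OpenCV has them. Camera axes: x right, y down, z forward; pixel columns grow to the right and rows downward; lengths in m; the calibration is good to about 2 mm. A picture is of the moment at which its call begins. There is no depth.
- env.close_job(): hands the job in, once; it reports no verdict.
The state is a dict: "time_s": time; "q": joint angles; "qvel": joint speeds; "joint_efforts": joint torques, N m; "position": TCP position; "tool_rot": TCP orientation; "ft_force": force on the tool from outside, world axes, zero at the start; "wrist_torque": the same for the moment, N m; "grip_width": finger opening in m.
Only numpy, scipy, OpenCV 4.12 (cv2) and the standard library are available. Lean on these libraries where they do the work, as an engineer would, in place of code of your own. Each camera call takes 0.05 s, during which the arm holds its last target. There are 200 camera calls.

## Working session

There is one attempt and no reset: what is moved stays moved. The work goes in short steps, Python scripts to look and compute and a tool call to move; the robot and the scene stay as the last step left them, time stands still between calls to the robot, and variables do not carry over. Pictures are saved under pics/ and viewed, about 8 in all and at most 12, crops included, and the job is handed in when it is done.

Besides the shell and the picture viewer there is one more tool, called after ">>>" by a JSON object that holds its "method" and its "body". step_arm: Moves the arm, as the interface text tells. Its arguments: {"type":"object","properties":{"increments":{"type":"array"},"newtons":{"type":"number"}},"required":["increments"]}

```bash
mkdir -p pics; python3 - <<'E'
from rig import env
import cv2,numpy as np
s=env.observe();print(s['time_s'],s['position'],s['tool_rot'],s['grip_width'])
for n in("top","side"):
    d=env.get_image(n);cv2.imwrite(f"pics/{n}0.png",d["color"])
    R=cv2.Rodrigues(np.array(d["rvec"],float))[0];print(n,(-R.T@np.array(d["tvec"]).ravel()).round(3),R.round(2).tolist())
E
```

```text
0.0 [ 0.21102019 -0.50785604  0.40408944] [[ 3.83699123e-01 -9.23458130e-01 -2.55008222e-04]
 [-9.23456991e-01 -3.83699061e-01  1.48853926e-03]
 [-1.47245009e-03 -3.35662082e-04 -9.99998860e-01]] 0.08540615123004645
top [0.502 0.014 0.982] [[-0.01, -1.0, -0.0], [-0.99, 0.01, -0.14], [0.14, 0.0, -0.99]]
side [0.299 0.416 0.651] [[-0.8, -0.6, 0.01], [-0.38, 0.5, -0.78], [0.46, -0.62, -0.63]]
```

View pics/top0.png

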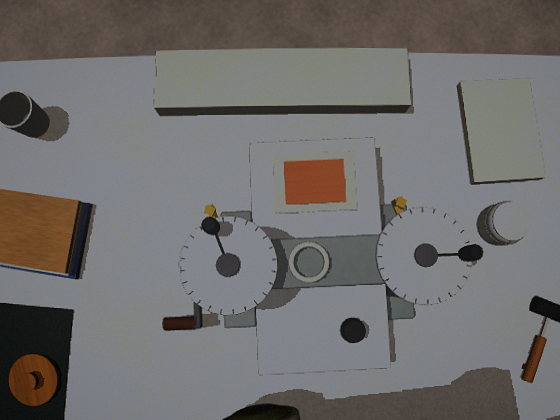

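View pics/side0.png

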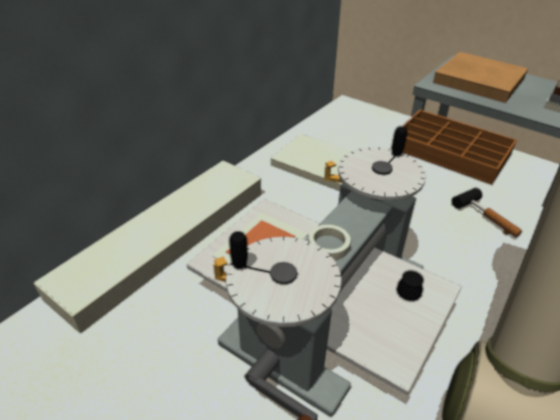

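The top view shows the right wheel is off: hub (426,255), knob about (470,254), pointer (400,204). The left wheel, with its knob (210,226) by its pointer (210,210), is on its setting. The side view has the right hub at (382,168), its pointer at (330,170) and its knob at (400,140).

```bash
cat > h.py <<'E'
from rig import env
import cv2,numpy as np
def ray(d,p):
    R=cv2.Rodrigues(np.array(d["rvec"],float))[0];t=np.array(d["tvec"],float).ravel()
    u=cv2.undistortPoints(np.array([[p]],float),np.array(d["camera_matrix"]),np.array(d["distortion"]))[0,0]
    v=R.T@np.array([u[0],u[1],1]);return -R.T@t,v/np.linalg.norm(v)
def plane(d,p,z):
    c,v=ray(d,p);return c+v*(z-c[2])/v[2]
def tri(d1,p1,d2,p2):
    c1,v1=ray(d1,p1);c2,v2=ray(d2,p2)
    s=np.linalg.lstsq(np.c_[v1,-v2],c2-c1,rcond=None)[0]
    a,b=c1+s[0]*v1,c2+s[1]*v2;return (a+b)/2,np.linalg.norm(a-b)
E
python3 - <<'E'
from h import *
t=env.get_image("top");s=env.get_image("side")
for n,a,b in(("hubR",(426,255),(382,168)),("hubL",(228,265),(284,272)),("ptrR",(400,204),(330,170)),("ptrL",(210,210),(219,268)),("knobR",(470,253.5),(400,141)),("knobL",(210,226),(238.5,250))):
    p,e=tri(t,a,s,b);print(n,p.round(4),round(e,4))
for z in(.18,.2,.22,.24):
    a,b=plane(t,(426,255),z),plane(t,(228,265),z);print(z,a.round(4),b.round(4),np.linalg.norm(a-b).round(4), plane(t,(400,204),z).round(4))
im=np.hstack([cv2.resize(t["color"][180:320,360:500],(560,560),interpolation=cv2.INTER_CUBIC)])
cv2.imwrite("pics/c1.png",im)
E
```

```text
hubR [ 0.5404 -0.2121  0.2209] 0.0033
hubL [0.5294 0.0868 0.2227] 0.0037
ptrR [ 0.6228 -0.1805  0.1994] 0.005
ptrL [0.6161 0.1176 0.2002] 0.0044
knobR [ 0.5396 -0.2706  0.2475] 0.0022
knobL [0.5851 0.1107 0.2476] 0.0027
0.18 [ 0.5408 -0.2249  0.18  ] [0.5293 0.09   0.18  ] 0.3151 [ 0.6235 -0.1865  0.18  ]
0.2 [ 0.5399 -0.219   0.2   ] [0.5286 0.0881 0.2   ] 0.3073 [ 0.6205 -0.1815  0.2   ]
0.22 [ 0.5389 -0.213   0.22  ] [0.5279 0.0862 0.22  ] 0.2994 [ 0.6174 -0.1765  0.22  ]
0.24 [ 0.538  -0.2071  0.24  ] [0.5272 0.0843 0.24  ] 0.2916 [ 0.6144 -0.1715  0.24  ]
```

View pics/c1.png

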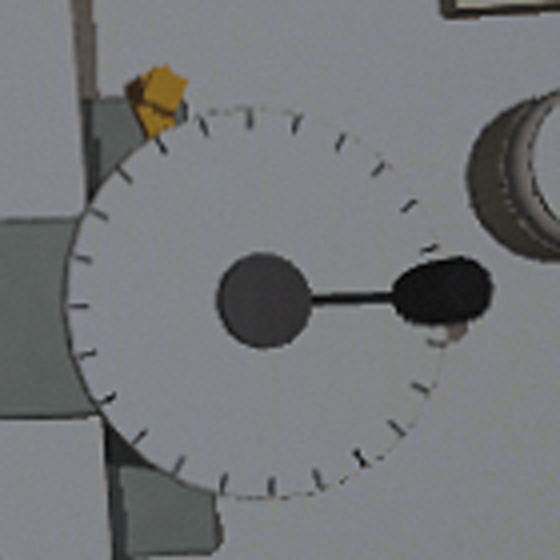

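The right wheel is the one to set. Its axis is about (0.539, -0.2105) and its knob about (0.540, -0.271, 0.2475). The pointer lies about 20° from world +x. I'll move above the knob with the jaws roughly tangential.

>>> {"method": "step_arm", "body": {"increments": [{"z": -5}, {"z": -5}, {"x": -0.93, "y": -3.94}, {"x": -0.93, "y": -3.94}, {"x": -0.93, "y": -3.94}, {"x": -0.93, "y": -3.94}, {"x": -0.93, "y": -3.94}, {"x": -0.93, "y": -3.94}, {"x": -0.93, "y": -3.94}, {"x": -0.93, "y": -3.94}, {"x": -0.93, "y": -3.94}, {"x": -0.93, "y": -3.94}, {"wz": -0.138}, {"wz": -0.138}, {"wz": -0.138}, {"wz": -0.138}, {"wz": -0.138}, {"wz": -0.138}, {}, {}]}}

```text
invalid input at $.increments[0]: expected keys x, y, z, wx, wy, wz, gripper
```

```bash
python3 - <<'E'
from h import *
s=env.observe();print(s['time_s'],s['position'].round(4),s['tool_rot'].round(3).tolist(),s['q'].round(1))
d=env.get_image("wrist");cv2.imwrite("pics/w1.png",d["color"])
np.save("w1.npy",d,allow_pickle=True)
c,_=ray(d,(280,210));print(c)
for n,p in(("knobtop",(.5396,-.2706,.2735)),("axis top",(.539,-.2105,.2175)),("ptr",(.6264,-.1787,.2145))):
    print(n,cv2.projectPoints(np.array([p]),np.array(d["rvec"]),np.array(d["tvec"]),np.array(d["camera_matrix"]),np.array(d["distortion"]))[0].ravel().round(1))
E
```

```text
0.2 [ 0.211  -0.5079  0.4043] [[0.384, -0.923, -0.0], [-0.923, -0.384, 0.001], [-0.001, -0.0, -1.0]] [-79.8  21.8  74.4   0.   83.9 -12.3]
[ 0.28468258 -0.47656873  0.37361549]
knobtop [ -447241.7 -1596895.7]
axis top [ -225.9 -1038. ]
ptr [14580.9 45709.2]
```

View pics/w1.png

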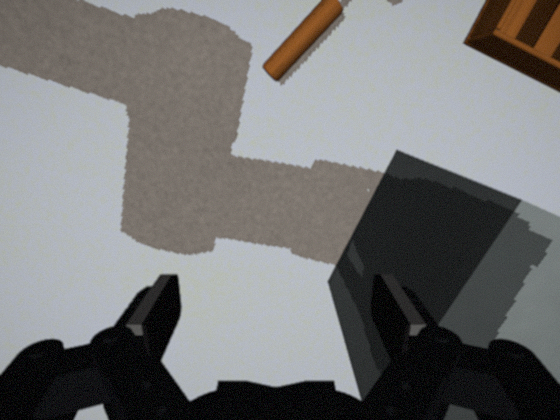

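The first call was refused because every row needs all the keys. The wrist view shows only the table and a dark box beyond the right finger. Resending with full rows.

>>> {"method": "step_arm", "body": {"increments": [{"x": 0, "y": 0, "z": -5, "wx": 0, "wy": 0, "wz": 0, "gripper": 8.5}, {"x": 0, "y": 0, "z": -5, "wx": 0, "wy": 0, "wz": 0, "gripper": 8.5}, {"x": -0.93, "y": -3.94, "z": 0, "wx": 0, "wy": 0, "wz": 0, "gripper": 8.5}, {"x": -0.93, "y": -3.94, "z": 0, "wx": 0, "wy": 0, "wz": 0, "gripper": 8.5}, {"x": -0.93, "y": -3.94, "z": 0, "wx": 0, "wy": 0, "wz": 0, "gripper": 8.5}, {"x": -0.93, "y": -3.94, "z": 0, "wx": 0, "wy": 0, "wz": 0, "gripper": 8.5}, {"x": -0.93, "y": -3.94, "z": 0, "wx": 0, "wy": 0, "wz": 0, "gripper": 8.5}, {"x": -0.93, "y": -3.94, "z": 0, "wx": 0, "wy": 0, "wz": 0, "gripper": 8.5}, {"x": -0.93, "y": -3.94, "z": 0, "wx": 0, "wy": 0, "wz": 0, "gripper": 8.5}, {"x": -0.93, "y": -3.94, "z": 0, "wx": 0, "wy": 0, "wz": 0, "gripper": 8.5}, {"x": -0.93, "y": -3.94, "z": 0, "wx": 0, "wy": 0, "wz": 0, "gripper": 8.5}, {"x": -0.93, "y": -3.94, "z": 0, "wx": 0, "wy": 0, "wz": 0, "gripper": 8.5}, {"x": 0, "y": 0, "z": 0, "wx": 0, "wy": 0, "wz": -0.138, "gripper": 8.5}, {"x": 0, "y": 0, "z": 0, "wx": 0, "wy": 0, "wz": -0.138, "gripper": 8.5}, {"x": 0, "y": 0, "z": 0, "wx": 0, "wy": 0, "wz": -0.138, "gripper": 8.5}, {"x": 0, "y": 0, "z": 0, "wx": 0, "wy": 0, "wz": -0.138, "gripper": 8.5}, {"x": 0, "y": 0, "z": 0, "wx": 0, "wy": 0, "wz": -0.138, "gripper": 8.5}, {"x": 0, "y": 0, "z": 0, "wx": 0, "wy": 0, "wz": -0.138, "gripper": 8.5}, {"x": 0, "y": 0, "z": 0, "wx": 0, "wy": 0, "wz": 0, "gripper": 8.5}, {"x": 0, "y": 0, "z": 0, "wx": 0, "wy": 0, "wz": 0, "gripper": 8.5}]}}

```text
time_s: 2.25
position: [0.5392, -0.2708, 0.5046]
tool_rot: [[0.938, -0.345, -0.0], [-0.345, -0.938, 0.0], [-0.0, -0.0, -1.0]]
ft_force: [0.4, -0.6, 0.0]
grip_width: 0.0851
```

```bash
python3 - <<'E'
from h import *
s=env.observe();print(s['time_s'],s['position'].round(4),s['tool_rot'].round(3).tolist(),s['q'].round(1))
d=env.get_image("wrist");cv2.imwrite("pics/w2.png",d["color"])
np.save("w2.npy",d,allow_pickle=True)
c,_=ray(d,(280,210));print(c)
for n,p in(("knobtop",(.5396,-.2706,.2735)),("axis top",(.539,-.2105,.2175)),("ptr",(.6264,-.1787,.2145))):
    print(n,cv2.projectPoints(np.array([p]),np.array(d["rvec"]),np.array(d["tvec"]),np.array(d["camera_matrix"]),np.array(d["distortion"]))[0].ravel().round(1))
E
```

```text
2.25 [ 0.5392 -0.2708  0.5046] [[0.938, -0.345, -0.0], [-0.345, -0.938, 0.0], [-0.0, -0.0, -1.0]] [-37.9  25.   53.   -0.  102.  -17.7]
[ 0.56624138 -0.19481542  0.47385217]
knobtop [277.7 231.4]
axis top [249.1 134.4]
ptr [347.8  47.3]
```

View pics/w2.png

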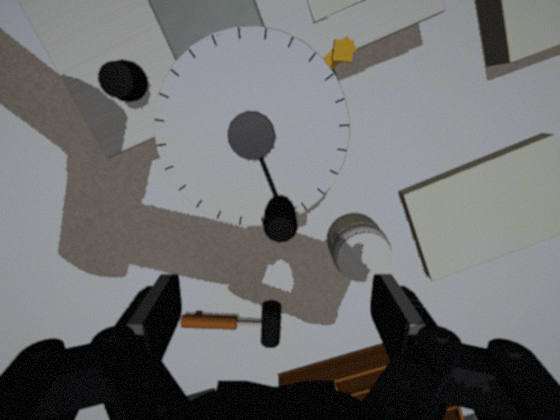

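The close view shows the knob blob centred near (280,217), hub (251,134), pointer (338,55) and ticks all round the rim. I'll fit the rim circle from the ticks.

```bash
python3 - <<'E'
from h import *
d=np.load("w2.npy",allow_pickle=True).item()
T=[(240,33),(266,34),(291,42),(313,56),(344,125),(341,149),(334,176),(322,196),(162,120),(163,146),(170,169),(182,189),(199,204),(219,215),(242,219)]
for z in(.21,.2175,.225):
    P=np.array([plane(d,p,z)[:2] for p in T])
    s=np.linalg.lstsq(np.c_[2*P,np.ones(len(P))],(P**2).sum(1),rcond=None)[0]
    c=s[:2];r=np.sqrt(s[2]+c@c)
    g=d["color"].astype(int);m=((g[...,2]-g[...,0]>60)&(g[...,2]>90)).astype(np.uint8)
    m[:, :300]=0;m[90:]=0;m[:,370:]=0
    y,x=np.nonzero(m)
    u=plane(d,(x.mean(),y.mean()),z)[:2]-c
    tip=plane(d,(327,61),z)[:2]-c
    w=plane(d,(262,160),z)[:2]-c;v=plane(d,(274,192),z)[:2]-c
    print(z,c.round(4),r.round(4),"ptr",np.linalg.norm(u).round(4),np.degrees(np.arctan2(u[1],u[0])).round(1),"tip",np.linalg.norm(tip).round(4),np.degrees(np.arctan2(tip[1],tip[0])).round(1),"line",[np.degrees(np.arctan2(q[1],q[0])).round(1) for q in(w,v)],np.linalg.norm(v).round(3))
print("knob centre",plane(d,(280,217),.2475), "top",plane(d,(281,227),.2735))
E
```

```text
0.21 [ 0.5406 -0.2129] 0.0716 ptr 0.0876 22.4 tip 0.0766 23.9 line [np.float64(-90.6), np.float64(-90.5)] 0.048
0.2175 [ 0.5414 -0.2124] 0.0696 ptr 0.0851 22.4 tip 0.0744 23.9 line [np.float64(-90.6), np.float64(-90.5)] 0.047
0.225 [ 0.5421 -0.2119] 0.0675 ptr 0.0826 22.4 tip 0.0722 23.9 line [np.float64(-90.6), np.float64(-90.5)] 0.045
knob centre [ 0.54153876 -0.27052428  0.2475    ] top [ 0.54264621 -0.26846571  0.2735    ]
```

Refined values are axis (0.5405, -0.212), pointer at 22.5° and knob at -90.5°. The TCP is already within about 1 mm of the knob, so I'll descend and grip.

>>> {"method": "step_arm", "body": {"increments": [{"x": 0, "y": 0, "z": 3, "wx": 0, "wy": 0, "wz": 0, "gripper": 8.5}, {"x": 0, "y": 0, "z": 3, "wx": 0, "wy": 0, "wz": 0, "gripper": 8.5}, {"x": 0, "y": 0, "z": 2, "wx": 0, "wy": 0, "wz": 0, "gripper": 8.5}, {"x": 0, "y": 0, "z": 2, "wx": 0, "wy": 0, "wz": 0, "gripper": 5}, {"x": 0, "y": 0, "z": 0, "wx": 0, "wy": 0, "wz": 0, "gripper": 3.5}, {"x": 0, "y": 0, "z": 0, "wx": 0, "wy": 0, "wz": 0, "gripper": 2}, {"x": 0, "y": 0, "z": 0, "wx": 0, "wy": 0, "wz": 0, "gripper": 2}, {"x": 0, "y": 0, "z": 0, "wx": 0, "wy": 0, "wz": 0, "gripper": 2}, {"x": 0, "y": 0, "z": 0, "wx": 0, "wy": 0, "wz": 0, "gripper": 2}, {"x": 0, "y": 0, "z": 0, "wx": 0, "wy": 0, "wz": 0, "gripper": 2}, {"x": 0, "y": 0, "z": 0, "wx": 0, "wy": 0, "wz": 0, "gripper": 2}], "newtons": 30}}

```text
time_s: 3.4
position: [0.5392, -0.2709, 0.4062]
tool_rot: [[0.94, -0.342, 0.003], [-0.342, -0.94, -0.002], [0.003, 0.001, -1.0]]
ft_force: [0.5, -1.4, 5.2]
grip_width: 0.0237
```

Gripped, with an opening of 23.7 mm. Now turn anticlockwise about 60° first and check.

>>> {"method": "step_arm", "body": {"increments": [{"x": 0.579, "y": -0.242, "z": 0, "wx": 0, "wy": 0, "wz": -0.096, "gripper": 2}, {"x": 0.579, "y": -0.242, "z": 0, "wx": 0, "wy": 0, "wz": -0.096, "gripper": 2}, {"x": 0.579, "y": -0.242, "z": 0, "wx": 0, "wy": 0, "wz": -0.096, "gripper": 2}, {"x": 0.579, "y": -0.242, "z": 0, "wx": 0, "wy": 0, "wz": -0.096, "gripper": 2}, {"x": 0.579, "y": -0.242, "z": 0, "wx": 0, "wy": 0, "wz": -0.096, "gripper": 2}, {"x": 0.568, "y": -0.267, "z": 0, "wx": 0, "wy": 0, "wz": -0.096, "gripper": 2}, {"x": 0.568, "y": -0.267, "z": 0, "wx": 0, "wy": 0, "wz": -0.096, "gripper": 2}, {"x": 0.568, "y": -0.267, "z": 0, "wx": 0, "wy": 0, "wz": -0.096, "gripper": 2}, {"x": 0.568, "y": -0.267, "z": 0, "wx": 0, "wy": 0, "wz": -0.096, "gripper": 2}, {"x": 0.568, "y": -0.267, "z": 0, "wx": 0, "wy": 0, "wz": -0.096, "gripper": 2}]}}

```text
time_s: 4.4
position: [0.5917, -0.2426, 0.4062]
tool_rot: [[0.818, 0.576, 0.001], [0.576, -0.818, -0.003], [-0.001, 0.004, -1.0]]
ft_force: [-3.2, -4.4, 6.6]
grip_width: 0.0235
```

Forces are small and the knob is on the circle (r 59.6 mm, -31°). Continuing to about 62°.

>>> {"method": "step_arm", "body": {"increments": [{"x": 0.556, "y": -0.292, "z": 0, "wx": 0, "wy": 0, "wz": -0.096, "gripper": 2}, {"x": 0.556, "y": -0.292, "z": 0, "wx": 0, "wy": 0, "wz": -0.096, "gripper": 2}, {"x": 0.556, "y": -0.292, "z": 0, "wx": 0, "wy": 0, "wz": -0.096, "gripper": 2}, {"x": 0.556, "y": -0.292, "z": 0, "wx": 0, "wy": 0, "wz": -0.096, "gripper": 2}, {"x": 0.556, "y": -0.292, "z": 0, "wx": 0, "wy": 0, "wz": -0.096, "gripper": 2}, {"x": 0.543, "y": -0.316, "z": 0, "wx": 0, "wy": 0, "wz": -0.096, "gripper": 2}, {"x": 0.543, "y": -0.316, "z": 0, "wx": 0, "wy": 0, "wz": -0.096, "gripper": 2}, {"x": 0.543, "y": -0.316, "z": 0, "wx": 0, "wy": 0, "wz": -0.096, "gripper": 2}, {"x": 0.543, "y": -0.316, "z": 0, "wx": 0, "wy": 0, "wz": -0.096, "gripper": 2}, {"x": 0.543, "y": -0.316, "z": 0, "wx": 0, "wy": 0, "wz": -0.096, "gripper": 2}, {"x": 0.527, "y": -0.342, "z": 0, "wx": 0, "wy": 0, "wz": -0.096, "gripper": 2}, {"x": 0.527, "y": -0.342, "z": 0, "wx": 0, "wy": 0, "wz": -0.096, "gripper": 2}, {"x": 0.527, "y": -0.342, "z": 0, "wx": 0, "wy": 0, "wz": -0.096, "gripper": 2}, {"x": 0.527, "y": -0.342, "z": 0, "wx": 0, "wy": 0, "wz": -0.096, "gripper": 2}, {"x": 0.527, "y": -0.342, "z": 0, "wx": 0, "wy": 0, "wz": -0.096, "gripper": 2}, {"x": 0.527, "y": -0.342, "z": 0, "wx": 0, "wy": 0, "wz": -0.096, "gripper": 2}, {"x": 0, "y": 0, "z": 0, "wx": 0, "wy": 0, "wz": 0, "gripper": 2}, {"x": 0, "y": 0, "z": 0, "wx": 0, "wy": 0, "wz": 0, "gripper": 2}]}}

```text
time_s: 6.2
position: [0.566, -0.1569, 0.4061]
tool_rot: [[-0.544, 0.839, 0.002], [0.839, 0.544, -0.003], [-0.003, 0.0, -1.0]]
ft_force: [-1.3, -3.8, 6.3]
grip_width: 0.0229
```

```bash
python3 - <<'E'
from h import *
s=env.observe();p=s['position'];print(s['time_s'],p.round(4),s['q'].round(1),s['ft_force'].round(1),s['grip_width'])
r=p[:2]-[.5405,-.212];print(np.linalg.norm(r),np.degrees(np.arctan2(r[1],r[0])),np.degrees(np.arctan2(s['tool_rot'][1][0],s['tool_rot'][0][0])))
d=env.get_image("top");cv2.imwrite("pics/t3.png",cv2.resize(d["color"][150:330,330:510],(720,720)) if 0 else cv2.resize(d["color"][160:320,160:520],(800,356)))
E
```

```text
6.2 [ 0.566  -0.1569  0.4061] [-2.70e+01  2.55e+01  6.80e+01 -1.00e-01  8.63e+01 -1.50e+02] [-1.3 -3.8  6.3] 0.022858980586715278
0.06070430192728566 65.19872266733202 122.95861483277385
```

View pics/t3.png

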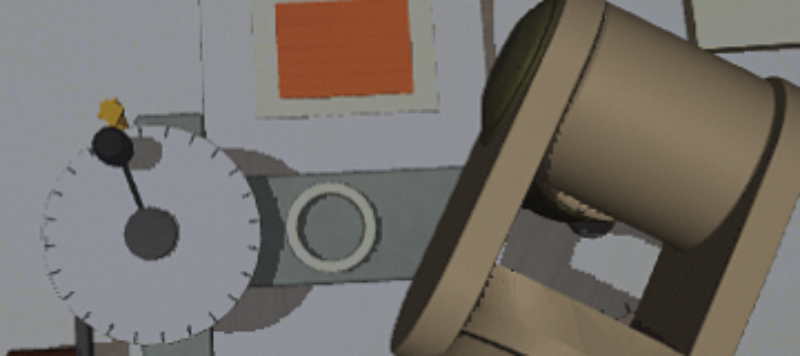

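The arm covers the wheel, but the grip holds at 22.9 mm and the knob is at about 65°, 42° past the pointer. The left wheel is unmoved. Now back clockwise about 42.7°.

>>> {"method": "step_arm", "body": {"increments": [{"x": -0.566, "y": 0.293, "z": 0, "wx": 0, "wy": 0, "wz": 0.096, "gripper": 2}, {"x": -0.566, "y": 0.293, "z": 0, "wx": 0, "wy": 0, "wz": 0.096, "gripper": 2}, {"x": -0.566, "y": 0.293, "z": 0, "wx": 0, "wy": 0, "wz": 0.096, "gripper": 2}, {"x": -0.566, "y": 0.293, "z": 0, "wx": 0, "wy": 0, "wz": 0.096, "gripper": 2}, {"x": -0.566, "y": 0.293, "z": 0, "wx": 0, "wy": 0, "wz": 0.096, "gripper": 2}, {"x": -0.566, "y": 0.293, "z": 0, "wx": 0, "wy": 0, "wz": 0.096, "gripper": 2}, {"x": -0.566, "y": 0.293, "z": 0, "wx": 0, "wy": 0, "wz": 0.096, "gripper": 2}, {"x": 0, "y": 0, "z": 0, "wx": 0, "wy": 0, "wz": 0, "gripper": 2}, {"x": 0, "y": 0, "z": 0, "wx": 0, "wy": 0, "wz": 0, "gripper": 2}, {"x": 0, "y": 0, "z": 0, "wx": 0, "wy": 0, "wz": 0, "gripper": 2}]}}

```text
time_s: 7.25
position: [0.5962, -0.1881, 0.4061]
tool_rot: [[0.097, 0.995, 0.001], [0.995, -0.097, -0.001], [-0.001, 0.001, -1.0]]
ft_force: [-2.8, -1.2, 7.3]
grip_width: 0.0229
```

```bash
python3 - <<'E'
from h import *
s=env.observe();p=s['position'];print(s['time_s'],p.round(4),s['ft_force'].round(1),s['grip_width'])
r=p[:2]-[.5405,-.212];print(np.linalg.norm(r),np.degrees(np.arctan2(r[1],r[0])),np.degrees(np.arctan2(s['tool_rot'][1][0],s['tool_rot'][0][0])))
E
```

```text
7.25 [ 0.5962 -0.1881  0.4061] [-2.8 -1.2  7.3] 0.022935219409595392
0.060586430964846276 23.284412948814825 84.4621039006929
```

>>> {"method": "step_arm", "body": {"increments": [{"x": 0, "y": 0, "z": 0, "wx": 0, "wy": 0, "wz": 0, "gripper": 2.8}, {"x": 0, "y": 0, "z": 0, "wx": 0, "wy": 0, "wz": 0, "gripper": 4}, {"x": 0, "y": 0, "z": 0, "wx": 0, "wy": 0, "wz": 0, "gripper": 5}, {"x": 0, "y": 0, "z": 0, "wx": 0, "wy": 0, "wz": 0, "gripper": 5}, {"x": 0, "y": 0, "z": 0, "wx": 0, "wy": 0, "wz": 0, "gripper": 5}, {"x": 0, "y": 0, "z": -1, "wx": 0, "wy": 0, "wz": 0, "gripper": 5}, {"x": 0, "y": 0, "z": -3, "wx": 0, "wy": 0, "wz": 0, "gripper": 5}, {"x": 0, "y": 0, "z": -4, "wx": 0, "wy": 0, "wz": 0, "gripper": 5}, {"x": 0, "y": 0, "z": -4, "wx": 0, "wy": 0, "wz": 0, "gripper": 5}, {"x": 0, "y": 4, "z": 0, "wx": 0, "wy": 0, "wz": 0, "gripper": 5}, {"x": 0, "y": 4, "z": 0, "wx": 0, "wy": 0, "wz": 0, "gripper": 5}, {"x": -4, "y": 0, "z": 0, "wx": 0, "wy": 0, "wz": 0, "gripper": 5}, {"x": -4, "y": 0, "z": 0, "wx": 0, "wy": 0, "wz": 0, "gripper": 5}, {"x": -4, "y": 0, "z": 0, "wx": 0, "wy": 0, "wz": 0, "gripper": 5}, {"x": -4, "y": 0, "z": 0, "wx": 0, "wy": 0, "wz": 0, "gripper": 5}, {"x": -4, "y": 0, "z": 0, "wx": 0, "wy": 0, "wz": 0, "gripper": 5}, {"x": 0, "y": 0, "z": 0, "wx": 0, "wy": 0, "wz": 0, "gripper": 5}, {"x": 0, "y": 0, "z": 0, "wx": 0, "wy": 0, "wz": 0, "gripper": 5}]}}

```text
time_s: 9.05
position: [0.6413, -0.3864, 0.5151]
tool_rot: [[0.097, 0.995, 0.009], [0.995, -0.097, -0.005], [-0.004, 0.01, -1.0]]
ft_force: [-0.5, 1.3, 0.1]
grip_width: 0.05
```

```bash
python3 - <<'E'
from h import *
s=env.observe();print(s['time_s'],s['position'].round(3),s['ft_force'].round(1))
d=env.get_image("top");cv2.imwrite("pics/t4.png",cv2.resize(d["color"][180:320,160:520],(800,311)))
E
```

```text
9.05 [ 0.641 -0.386  0.515] [-0.5  1.3  0.1]
```

View pics/t4.png

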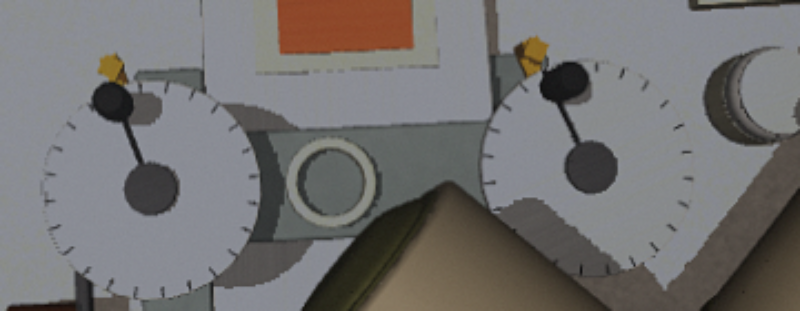

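The right knob is now at crop (564,82) by its pointer (533,55). The left knob (113,102) and its line are unchanged. I'll check the angle numerically.

```bash
python3 - <<'E'
from h import *
d=env.get_image("top")
f=lambda x,y:(160+x*360/800,180+y*140/311)
A=np.array([.5405,-.212])
k=plane(d,f(564,83),.2475)[:2];print(k,np.linalg.norm(k-A),np.degrees(np.arctan2(*(k-A)[::-1])))
for p in((556,97),(578,140)):
    v=plane(d,f(*p),.2175)[:2];print("line",np.linalg.norm(v-A),np.degrees(np.arctan2(*(v-A)[::-1])))
for p in((533,55),(543,70)):
    v=plane(d,f(*p),.2145)[:2];print("ptr",np.linalg.norm(v-A),np.degrees(np.arctan2(*(v-A)[::-1])))
v=plane(d,f(556,97),.2175)-plane(d,f(578,140),.2175);print("line dir",np.degrees(np.arctan2(v[1],v[0])))
v=plane(d,f(123,118),.2175)-plane(d,f(140,163),.2175);print("left line dir",np.degrees(np.arctan2(v[1],v[0])))
E
```

```text
[ 0.59319176 -0.18932079] 0.05736521855164254 23.287659015891595
line 0.05103659942887427 23.622168147506535
line 0.01812191764624987 21.005928380965003
ptr 0.08396905583245183 24.196000942115102
ptr 0.07166159202307472 22.897825836651116
line dir 25.060968854328117
left line dir 20.785464408631714
```

The knob is at 23.3° and the pointer at 22–24°, and the arm is clear. Handing in.

```bash
python3 -c "
from rig import env
print(env.close_job(),env.observe()['ft_force'].round(1))"
```

```text
the job is handed in; nothing more can be done
the job is handed in; nothing more can be done
```

The right-hand wheel was the one off its setting, and it is now back at its pointer. I handed the job in after about 9 s.

- **Turning:** I gripped the knob and turned the wheel anticlockwise to about 42° past the pointer. I then brought it back clockwise about 42°, well over the 18° of play, so the play should be taken up clockwise. I could not read the play directly.
- **Final position:** the last top view puts the knob at 23.3°, against a pointer measured at 22.4–24.2° across the two views. The direction of the line alone read 25.1°. Every reading agrees within about 3°, and the tolerance is about 11°.
- **Other wheel and arm:** the left wheel looked unmoved in every top view. The wheel did not shift on release, and the arm finished clear, with wrist force near zero just before hand-in.

My first move call was refused for missing keys and moved nothing. The state could not be read after hand-in.

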